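# Release the ratchet and lower the hold-down arm onto a steel plate

## Robot

A 6-joint arm with a two-finger parallel gripper is mounted at the origin on the work surface. World frame = base frame: x ahead of the robot, y to its left, z up, the work surface at z = 0. Lengths are in m, angles in rad, forces in N, time in s.
With the tool pointing down it reaches from about 0.35 to 0.975 m from the base axis. Payload 4.9 kg.
Tool frame: the origin (TCP) lies midway between the tips of the shut fingers; the grasp point (between the pads) lies 19 mm behind it; z points along the fingers, y is the direction in which the jaws open and shut (so a half turn about z gives the same grasp; the last joint's range is limited). The gripper opens to 85 mm and grips with 20 to 120 N. Pads are 22 mm wide; open, the fingers measure 114 mm over their backs; the gripper's body (76 mm by 85 mm) begins 54 mm behind the grasp point. The pads swing forward as they close: fully open they stand 13 mm farther back than shut.
Start: joints at [1.101, 0.053, 1.613, -0, 1.476, -0.119], TCP at [0.215, 0.587, 0.231] pointing down, gripper open.
Joint ranges: [-3.01, 3.01], [-1.01, 2.22], [0.06, 2.58], [-1.02, 4.17], [0.09, 2.62], [-3.14, 3.14]. Speed limits (rad/s): [2.57, 2.57, 3.14, 3.14, 3.14, 3.14].

## Interface

Orientations are given as a rotation vector (axis times angle).
In Python, from station import ctrl gives the robot as it stands.
- The arm moves only by the shell command python3 -m jog 'ROWS' [FORCE]. ROWS is JSON, one flat list of numbers, 7 for each row, row after row: the opening, from 0 (shut) to 1 (fully open), then the shift along the tool's x, y, z in m, then the turn, a rotation vector about the tool's x, y, z in degrees. A call has 1 to 10 rows; each row shifts and turns the commanded pose from where the row before left it, along the tool's axes as they then stand; what a row does not reach is not made up. A row lasts 1/8 s, in which the tool goes at most 62.5 mm and 10.7 degrees, less where a joint would pass 70% of its speed; a pose out of reach is approached as far as the arm can. A call with a gripper value outside its range is refused whole. The fingers move at their own pace and stop on an object; FORCE is the grip in N (left out, the last holds). Time passes only in rows, so rows that do not move let the fingers close. It gives the time, the measured TCP pose, the force and the opening at its end, in the units of the state.
- ctrl.get_obs(): the state, without advancing time (a new reading comes with each control period).
- ctrl.get_image(name): name is "side" or "top"; returns a dict with "image" (384x512x3 uint8, blue, green, red), "camera_matrix" (3x3 intrinsics, pixels), "dist_coeffs" ([k1, k2, p1, p2, k3] as OpenCV has them; the pictures are not rectified), "rvec" (rotation vector, rad) and "tvec" (3), from world to camera coordinates, as OpenCV has them. Camera axes: x right, y down, z forward; pixel columns grow to the right and rows downward; lengths in m; the calibration is good to about 2 mm. A picture is of the moment at which its call begins. There is no depth.
- ctrl.finish_job(): hands the job in, once; it reports no verdict.
Trained networks look in a picture, given as the dict that the camera call returned (one of the last four; its "shot" number tells which), for a name from the list of things; names that differ only in an ending like _2 or _b are one class to them, and where a whole thing is asked for, a point or a joint stands for the part that bears it (a point fixed in the world has none). Each returns a list of dicts, best first, with "p" (0 to 1); they miss things now and then, are a little off and sometimes report something else, mostly with a low value. They report only what shows in the picture. A call takes as long as a camera call. They do not tell look-alikes from the thing itself.
- ctrl.boxes_of(target, picture): "box" ([centre column, centre row, width, height] in pixels, round what is visible of it).
The state is a dict: "t": time; "q": joint angles; "dq": joint speeds; "effort": joint torques, N m; "tool_pos": TCP position; "tool_rot": TCP orientation; "contact_force": force on the tool from outside, world axes, zero at the start; "wrist_torque": the same for the moment, N m; "opening": finger opening in m.
Only numpy, scipy, OpenCV 4.12 (cv2) and the standard library are available. Lean on these libraries where they do the work, as an engineer would, in place of code of your own. Each camera call takes 0.05 s, during which the arm holds its last target. There are 200 camera calls.

## Task

On the bench a ratchet hold-down is propped up over a steel plate. With the fingertips, first press the flat tail of its ratchet pawl down until the pawl snaps over clear of the teeth and stays free, and only then push the raised arm down past its teeth until its rubber foot rests on the plate. Only press and push: pick up and lift nothing, leave the plate where it lies, do not disturb the other things on the bench, and finish with the hand clear.

Things in the scene. Friction and masses are not known exactly. Their poses are not given: they have to be found in the camera images.
- fixture: Ratchet hold-down bolted to the bench; origin on the bench below the arm's pivot, z up. Dark grey-green base 100 mm (x), y -100 to +190 mm, 16 mm thick. The arm swings in its y-z plane and reaches to +y; the pawl is on the -y side. Steel anvil at y = 78 to 178 mm, 46 mm high, carries the plate. Cheeks: 116 mm high at the arm's pivot, 138 mm at the pawl's pivot (y -62, z 125 mm).
- pivot (a point): Centre of the arm's pivot, 100 mm above the bench on the fixture's origin; the pivot axis is the fixture's x axis.
- hold_arm (a joint): How far the arm is lowered, rad: 0 = highest, 0.96 rad above level; 0.96 = level, foot flat on the plate (stop 0.985); starts at 0.08 to 0.5. Dark steel bar 20 mm wide, 16 mm thick. Stiff pivot: it stays where left and takes 6 to 11 N at the cross bar. With the pawl in, one of four saw teeth, 0.3 rad apart, stops it within 0.3 rad.
- cross_bar (a point): Centre of the black cross bar at the arm's end, 180 mm from the pivot: a cylinder 18 mm in diameter, 70 mm long along the fixture's x axis. Push it down from above, following its arc about the pivot. The line from pivot to cross_bar shows the arm's angle above level.
- foot (a point): Middle of the underside of the arm's rubber foot (28 mm diameter), 130 mm from the pivot along the arm and 42 mm below the arm's centre line.
- pawl (a joint): Turn of the pawl, rad: under 0.18 = nose in the teeth (in a gap or on a tooth's slope), 0.56 = fully free against its stop. An over-centre spring (middle at 0.28) drives it to the side it is on: pressed past the middle it snaps free and stays. Takes at most about 10 N on the tail.
- pawl_tail (a point): Centre of the top face of the pawl's flat tail, a steel tab 32 mm (fixture x) by 28 mm (fixture y), 6 mm thick, at fixture y = -126 mm, about 137 to 145 mm above the bench while the pawl is in. Press it straight down; fully free it is about 109 mm above the bench. It lies 64 mm (in y) from the pawl's pivot.
- plate: Loose steel plate 70 by 60 by 12 mm with two 8 mm holes, lying on the anvil under the arm's foot; origin in the middle of its underside. Stays where it is.
- spare: Bystander: a second such steel plate, lying on the bench on the far side of the fixture.
- driver: Bystander: electric screwdriver with blue grip, 186 mm long, 33 mm thick, lying on the bench on the robot's side of the fixture; origin at its middle on the bench.
- socket: Bystander: steel socket, 30 mm diameter, 38 mm high, standing on the far side of the fixture.
- jar: Bystander: clear jar with dark lid, 54 mm diameter, 75 mm high, standing on the far side of the fixture.
- wrench: Bystander: wrench 190 mm long, lying at one side of the bench.
- brush: Bystander: bench brush 200 mm long, lying at the other side of the bench.
- oil_can: Bystander: grey oil can, 60 mm diameter, 130 mm high, beyond the fixture at the robot's left.
Not all that is in view belongs to the job. What is shaped like the plate but pink is not meant.

How it is judged:
By the outcome, as a careful person would: the job done as asked, in the order asked, and still so for the second after the job is handed in, with the robot touching nothing.
It also fails if it takes over 43 s, if anything falls off the work surface, if the arm or the gripper's body presses on something with over 40 N, if the wrist force passes 120 N, or if a joint passes its speed limit or range.

## Working session

There is one attempt and no reset: what is moved stays moved. The work goes in short steps, Python scripts to look and compute and a shell command to move; the robot and the scene stay as the last step left them, time stands still between calls to the robot, and variables do not carry over. Pictures are saved under pics/ and viewed, about 8 in all and at most 12, crops included, and the job is handed in when it is done.

```bash
mkdir -p pics; cat > h.py <<'E'
import numpy as np,cv2
from station import ctrl
def ray(P,uv):
    u=cv2.undistortPoints(np.array([[uv]],float),P["camera_matrix"],P["dist_coeffs"]).ravel()
    R=cv2.Rodrigues(np.array(P["rvec"],float))[0];t=np.array(P["tvec"],float).ravel()
    d=R.T@np.array([u[0],u[1],1]);return -R.T@t,d/np.linalg.norm(d)
def atz(P,uv,z):
    c,d=ray(P,uv);return c+d*(z-c[2])/d[2]
def tri(A,a,B,b):
    c1,d1=ray(A,a);c2,d2=ray(B,b)
    M=np.stack([d1,-d2],1);s=np.linalg.lstsq(M,c2-c1,rcond=None)[0]
    p,q=c1+s[0]*d1,c2+s[1]*d2;return (p+q)/2,np.linalg.norm(p-q)
def proj(P,X):
    return cv2.projectPoints(np.array(X,float).reshape(-1,3),np.array(P["rvec"],float),np.array(P["tvec"],float),P["camera_matrix"],np.array(P["dist_coeffs"],float))[0].reshape(-1,2)
E
python3 - <<'E'
from h import *
import pickle
D={}
for n in("top","side"):
    P=ctrl.get_image(n);D[n]=P;cv2.imwrite(f"pics/{n}1.png",P["image"])
    for k in("fixture","hold_arm","cross_bar","foot","pawl","pawl_tail","plate"):
        print(n,k,[(np.round(b["box"]).tolist(),round(b["p"],2)) for b in ctrl.boxes_of(k,P)[:3]])
pickle.dump(D,open("d1.pkl","wb"))
s=ctrl.get_obs();print(s["t"],s["tool_pos"],s["tool_rot"],s["contact_force"])
E
```

```text
top fixture [([261.0, 209.0, 91.0, 31.0], 0.72), ([233.0, 201.0, 15.0, 22.0], 0.4)]
top hold_arm [([246.0, 203.0, 61.0, 21.0], 0.67), ([268.0, 240.0, 42.0, 16.0], 0.5)]
top cross_bar [([246.0, 202.0, 57.0, 15.0], 0.75)]
top foot [([247.0, 204.0, 63.0, 24.0], 0.92)]
top pawl [([289.0, 208.0, 36.0, 8.0], 0.58), ([168.0, 154.0, 20.0, 21.0], 0.34)]
top pawl_tail [([291.0, 207.0, 36.0, 8.0], 0.71)]
top plate [([197.0, 208.0, 14.0, 19.0], 0.79), ([232.0, 202.0, 17.0, 20.0], 0.74), ([224.0, 246.0, 20.0, 16.0], 0.67)]
side fixture [([264.0, 227.0, 63.0, 128.0], 0.66)]
side hold_arm [([260.0, 218.0, 41.0, 56.0], 0.64)]
side cross_bar [([258.0, 219.0, 42.0, 53.0], 0.63)]
side foot [([257.0, 219.0, 35.0, 59.0], 0.77)]
side pawl [([280.0, 179.0, 12.0, 27.0], 0.68)]
side pawl_tail [([280.0, 178.0, 12.0, 28.0], 0.63)]
side plate [([306.0, 295.0, 31.0, 33.0], 0.92), ([246.0, 315.0, 34.0, 32.0], 0.84), ([255.0, 255.0, 30.0, 24.0], 0.68)]
0.8 [0.21476054 0.58693368 0.23134919] [-5.48142594e-01 -3.09339997e+00 -1.21124788e-04] [-0.40520297 -0.37047376 -0.582471  ]
```

View pics/top1.png

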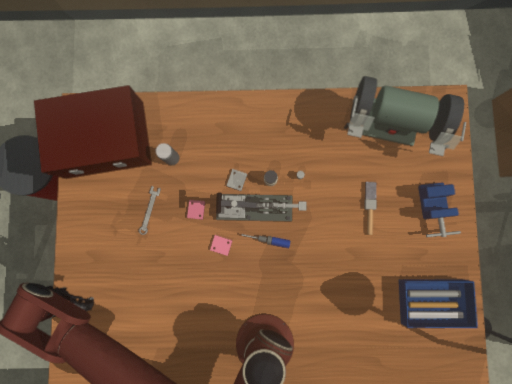

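View pics/side1.png

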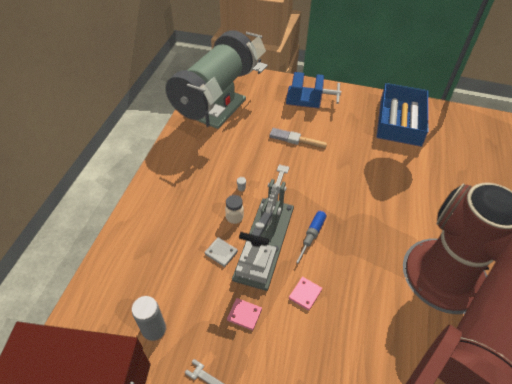

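The top view shows the fixture at about (255,208), with its tail end at (303,206). In the side view the tail is at (283,170) and the black cross bar at (255,239). The plate on the anvil could be confused with pink look-alikes (top (196,211) and (221,245)) and the spare (236,180). None of these look like the tail or the bar. I'll check both in a close crop.

```bash
python3 - <<'E'
from h import *
import pickle
D=pickle.load(open("d1.pkl","rb"))
a=cv2.resize(D["top"]["image"][180:235,205:315],None,fx=7,fy=7,interpolation=cv2.INTER_CUBIC)[:, :770]
b=cv2.resize(D["side"]["image"][155:300,215:325],None,fx=4,fy=4,interpolation=cv2.INTER_CUBIC)
cv2.imwrite("pics/ca.png",a);cv2.imwrite("pics/cb.png",b);print(a.shape,b.shape)
T=D["top"]
for n in D: print(n,ray(D[n],(256,192)))
E
```

```text
(385, 770, 3) (580, 440, 3)
top (array([ 0.38613383, -0.01445115,  1.508268  ]), array([ 0.11607571,  0.02603688, -0.99289904]))
side (array([0.37419108, 0.67322649, 1.00679634]), array([ 0.1525684 , -0.62193219, -0.7680646 ]))
```

View pics/ca.png

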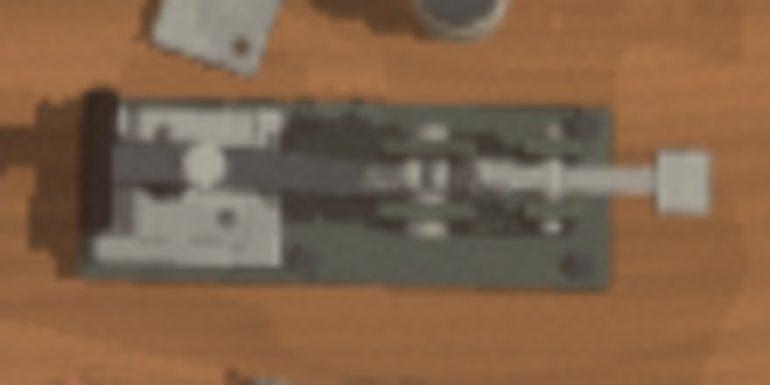

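View pics/cb.png

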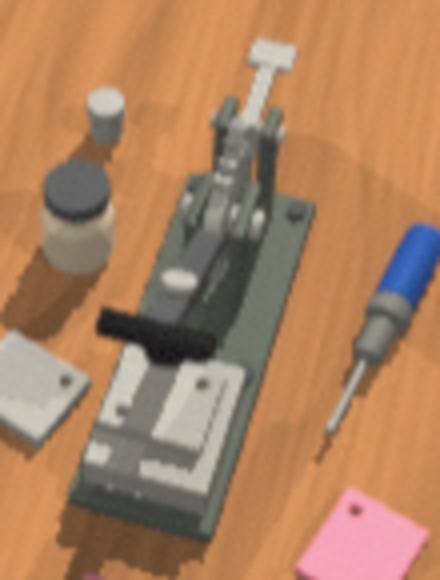

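The crops show the tail tab at top (302.6,206.1) and side (283,168.3). The cross bar is at top (219,203.3) and side (254.2,239). Both are unambiguous.

```bash
python3 - <<'E'
from h import *
import pickle
D=pickle.load(open("d1.pkl","rb"));T,S=D["top"],D["side"]
tail=tri(T,(302.6,206.1),S,(283,168.3));bar=tri(T,(219,203.3),S,(254.2,239))
print("tail",tail,"bar",bar)
c=lambda x,y:(205+x/7-.4,180+y/7-.4)
C=[atz(T,c(*p),.016) for p in((612,108),(603,289),(78,278))]
print("corners",np.round(C,3))
o,w=tail[0],bar[0]
d=(w-o)[:2];L=np.linalg.norm(d);u=d/L
piv=o[:2]+.126*u
print("u",u,"ang",np.arctan2(u[1],u[0]),"L",L,"pivot",piv,"armlift",np.arctan2(w[2]-.1,L-.126),np.hypot(w[2]-.1,L-.126))
e=C[1]-C[0];print("base -y edge",np.linalg.norm(e),"long",np.linalg.norm(C[2]-C[1]))
u2=(C[2]-C[1])[:2];u2/=np.linalg.norm(u2);m=(C[0]+C[1])[:2]/2
print("u2",u2,"piv2",m+.1*u2)
R=cv2.Rodrigues(ctrl.get_obs()["tool_rot"])[0];print(R.round(3))
E
```

```text
tail (array([ 0.49559552, -0.14103318,  0.1326085 ]), np.float64(0.0012243882396283123)) bar (array([0.5044505 , 0.1463649 , 0.18336774]), np.float64(0.0006028463516234865))
corners [[ 0.547 -0.113  0.016]
 [ 0.449 -0.106  0.016]
 [ 0.458  0.179  0.016]]
u [0.03079622 0.99952568] ang 1.5399952353789783 L 0.2875344635747257 pivot [ 0.49947585 -0.01509295] armlift 0.4764435357271904 0.18177888518823346
base -y edge 0.0986412596495138 long 0.2849804824820083
u2 [0.03293158 0.99945761] piv2 [ 0.50114554 -0.00923544]
[[-0.939  0.344  0.   ]
 [ 0.344  0.939  0.   ]
 [ 0.     0.    -1.   ]]
```

```bash
python3 -m jog '[0,-0.032,-0.0366,0,0,0,0, 0,-0.032,-0.0366,0,0,0,0, 0,-0.032,-0.0366,0,0,0,0, 0,-0.032,-0.0366,0,0,0,0, 0,-0.032,-0.0366,0,0,0,0, 0,-0.032,-0.0366,0,0,0,0, 0,-0.032,-0.0366,0,0,0,0, 0,-0.032,-0.0366,0,0,0,0]'; python3 -m jog '[0,-0.032,-0.0366,0,0,0,0, 0,-0.032,-0.0366,0,0,0,0, 0,-0.032,-0.0366,0,0,0,0, 0,-0.032,-0.0366,0,0,0,0, 0,-0.032,-0.0366,0,0,0,0, 0,-0.032,-0.0366,0,0,0,0, 0,-0.032,-0.0366,0,0,0,0, 0,-0.032,-0.0366,0,0,0,0, 0,0,0,0.03,0,0,0, 0,0,0,0.02,0,0,0]'
```

```text
t: 1.8
tool_pos: [0.3549, 0.2226, 0.2316]
tool_rot: [0.547, 3.093, 0.001]
contact_force: [0.7, 0.7, 0.1]
opening: 0.0001
t: 3.05
tool_pos: [0.4939, -0.1392, 0.1798]
tool_rot: [-0.549, -3.092, -0.001]
contact_force: [-0.4, 0.2, -0.8]
opening: 0.0002
```

```bash
python3 -m jog '[0,-0.001,-0.001,0.015,0,0,0, 0,0,0,0.01,0,0,0, 0,0,0,0,0,0,0]'; python3 - <<'E'
from h import *
ims=[]
for n,(u,v) in(("top",(300,206)),("side",(280,175))):
    P=ctrl.get_image(n);ims.append(cv2.resize(P["image"][v-35:v+35,u-35:u+35],(400,400),interpolation=cv2.INTER_CUBIC))
cv2.imwrite("pics/c2.png",np.hstack(ims))
E
```

```text
t: 3.42
tool_pos: [0.4946, -0.1397, 0.1557]
tool_rot: [-0.547, -3.093, -0.0]
contact_force: [0.6, 0.6, 0.7]
opening: -0.0001
```

View pics/c2.png

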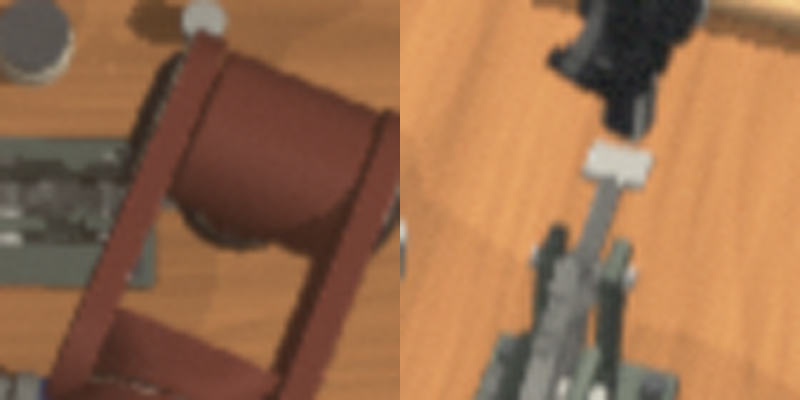

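Side crop: the fingertip is at (630,135), just above the tab at (620,158), so it is about 3 mm off in x. I'll correct that and press.

```bash
python3 -m jog '[0,-0.0028,0.001,0.008,0,0,0, 0,0,0,0.006,0,0,0, 0,0,0,0.006,0,0,0]'; python3 -m jog '[0,0,0,0.005,0,0,0, 0,0,0,0.005,0,0,0]';  python3 -m jog '[0,0,0,0.005,0,0,0, 0,0,0,0.004,0,0,0]'; python3 -m jog '[0,0,0,0.003,0,0,0, 0,0,0,0,0,0,0]'
```

```text
t: 3.9
tool_pos: [0.4979, -0.1402, 0.1358]
tool_rot: [-0.548, -3.093, -0.0]
contact_force: [-0.5, -0.5, 0.6]
opening: -0.0001
t: 4.15
tool_pos: [0.4981, -0.1409, 0.1268]
tool_rot: [0.548, 3.093, -0.002]
contact_force: [-1.0, -1.6, 4.6]
opening: -0.0002
t: 4.4
tool_pos: [0.4977, -0.1399, 0.1164]
tool_rot: [-0.548, -3.093, -0.001]
contact_force: [0.6, 0.0, 0.1]
opening: 0.0004
t: 4.65
tool_pos: [0.4976, -0.14, 0.1136]
tool_rot: [-0.548, -3.092, -0.001]
contact_force: [-0.3, 0.2, -0.5]
opening: 0.0001
```

The force rose to 4.6 N and then fell to zero, so the pawl snapped over. I'll lift, go above the bar and check with a picture.

```bash
python3 -m jog '[0,0,0,-0.04,0,0,0, 0,0,0,-0.04,0,0,0, 0,0,0,-0.04,0,0,0, 0,0.0153,0.0452,0,0,0,0, 0,0.0153,0.0452,0,0,0,0, 0,0.0153,0.0452,0,0,0,0, 0,0.0153,0.0452,0,0,0,0, 0,0.0153,0.0452,0,0,0,0, 0,0.0153,0.0452,0,0,0,0, 0,0,0,0.02,0,0,0]'; python3 - <<'E'
from h import *
ims=[]
for n,(u,v,r) in(("top",(265,206,50)),("side",(265,215,65))):
    P=ctrl.get_image(n);ims.append(cv2.resize(P["image"][v-r:v+r,u-r:u+r],(400,400),interpolation=cv2.INTER_CUBIC))
    print(n,[(k,proj(P,k)) for k in([.4955,-.140,.109],[.4955,-.140,.14])])
cv2.imwrite("pics/c3.png",np.hstack(ims))
E
```

```text
t: 5.9
tool_pos: [0.5059, 0.1487, 0.2161]
tool_rot: [0.54, 3.091, 0.003]
contact_force: [0.4, 0.1, -0.1]
opening: -0.0001
top [([0.4955, -0.14, 0.109], array([[301.69461157, 206.48981819]])), ([0.4955, -0.14, 0.14], array([[302.47942471, 205.78601189]]))]
side [([0.4955, -0.14, 0.109], array([[282.62022692, 174.15331685]])), ([0.4955, -0.14, 0.14], array([[283.33739938, 166.83088521]]))]
```

View pics/c3.png

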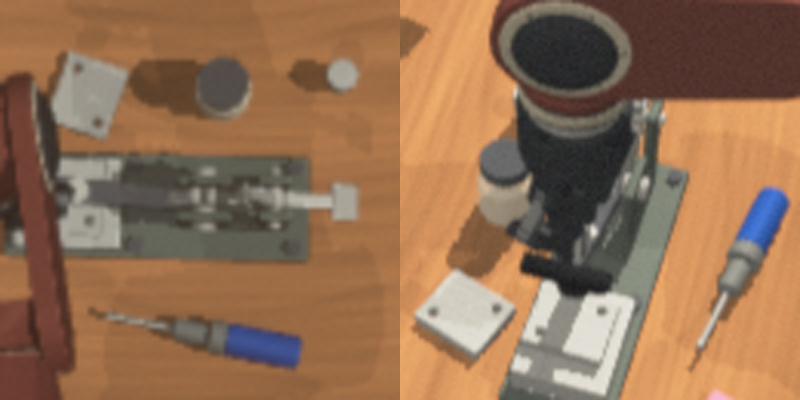

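The top crop shows the tail at (345,201), which is pixel (301.2,206.3). That matches z≈0.109, so the pawl is free, and the neighbouring things are undisturbed. Next I push the bar down along its arc.

```bash
python3 -m jog '[0,0,0,0.012,0,0,0, 0,0,0,0.008,0,0,0, 0,0,0,0.006,0,0,0, 0,0.0007,0.002,0.006,0,0,0]'; python3 -m jog '[0,0.0009,0.0024,0.006,0,0,0, 0,0.0009,0.0024,0.006,0,0,0, 0,0.0008,0.0022,0.006,0,0,0, 0,0.0006,0.0016,0.006,0,0,0]'
```

```text
t: 6.5
tool_pos: [0.5052, 0.1492, 0.1849]
tool_rot: [-0.55, -3.093, -0.007]
contact_force: [-6.1, 7.0, 12.5]
opening: 0.0001
t: 7.0
tool_pos: [0.5057, 0.1593, 0.1611]
tool_rot: [0.549, 3.092, 0.01]
contact_force: [-3.9, 6.4, 10.0]
opening: 0.0003
```

```bash
python3 -m jog '[0,0.0005,0.0014,0.006,0,0,0, 0,0.0005,0.0013,0.006,0,0,0, 0,0.0004,0.001,0.006,0,0,0, 0,0.0003,0.001,0.006,0,0,0, 0,0.0003,0.0008,0.006,0,0,0, 0,0.0002,0.0006,0.006,0,0,0]'; python3 -m jog '[0,0,0.0004,0.005,0,0,0, 0,0,0.0003,0.004,0,0,0]'; python3 -m jog '[0,0,0,0.003,0,0,0,0,0,0,0,0,0,0]'
```

```text
t: 7.75
tool_pos: [0.5069, 0.1658, 0.1253]
tool_rot: [0.549, 3.089, 0.011]
contact_force: [-1.8, 8.7, 8.8]
opening: -0.0002
t: 8.0
tool_pos: [0.5071, 0.1662, 0.116]
tool_rot: [0.549, 3.09, 0.01]
contact_force: [-0.2, 5.2, 7.7]
opening: -0.0001
t: 8.25
tool_pos: [0.5071, 0.1655, 0.1125]
tool_rot: [0.549, 3.089, 0.007]
contact_force: [0.4, 4.1, 5.6]
opening: 0.0001
```

```bash
python3 -m jog '[0,0,0,0.002,0,0,0,0,0,0,0,0,0,0]'; python3 -m jog '[0,0,0,0.0015,0,0,0,0,0,0,0,0,0,0]'; python3 -m jog '[0,0,0,0.001,0,0,0,0,0,0,0,0,0,0]'
```

```text
t: 8.5
tool_pos: [0.5071, 0.1655, 0.1107]
tool_rot: [0.549, 3.089, 0.008]
contact_force: [-0.0, 5.7, 5.7]
opening: -0.0002
t: 8.75
tool_pos: [0.5071, 0.1656, 0.1092]
tool_rot: [0.549, 3.089, 0.008]
contact_force: [-0.3, 4.6, 6.5]
opening: 0.0
t: 9.0
tool_pos: [0.5071, 0.1657, 0.1089]
tool_rot: [0.549, 3.089, 0.008]
contact_force: [-2.5, 4.9, 10.2]
opening: -0.0001
```

The tool has nearly stopped advancing and the force is rising at z≈0.109, where contact is expected. I'll press a little more to confirm.

```bash
python3 -m jog '[0,0,0,0.0015,0,0,0,0,0,0,0,0,0,0]'; python3 -m jog '[0,0,0,0.0015,0,0,0,0,0,0,0,0,0,0]'
```

```text
t: 9.25
tool_pos: [0.5072, 0.1658, 0.1088]
tool_rot: [0.549, 3.09, 0.008]
contact_force: [-5.9, 4.8, 16.9]
opening: 0.0004
t: 9.5
tool_pos: [0.5073, 0.1658, 0.1086]
tool_rot: [0.549, 3.09, 0.008]
contact_force: [-9.4, 3.7, 23.3]
opening: 0.0001
```

The foot is firmly on the plate: 23 N with no further travel. I'll retract and check.

```bash
python3 -m jog '[0,0,0,-0.01,0,0,0, 0,0,0,-0.04,0,0,0, 0,0,0,-0.05,0,0,0, 0,0,0,-0.05,0,0,0, 0,0.028,0.04,0,0,0,0, 0,0.028,0.04,0,0,0,0, 0,0.028,0.04,0,0,0,0, 0,0.028,0.04,0,0,0,0, 0,0.028,0.04,0,0,0,0, 0,0,0,0,0,0,0]'; python3 - <<'E'
from h import *
ims=[]
for n,(u,v,r) in(("top",(255,206,55)),("side",(265,225,70))):
    P=ctrl.get_image(n);ims.append(cv2.resize(P["image"][v-r:v+r,u-r:u+r],(400,400),interpolation=cv2.INTER_CUBIC))
    print(n,[((proj(P,k)[0]-(u-r,v-r))*200/r).round().tolist() for k in([.505,.166,.1],[.4955,-.140,.109])])
cv2.imwrite("pics/c4.png",np.hstack(ims))
E
```

```text
t: 10.75
tool_pos: [0.4414, 0.4021, 0.252]
tool_rot: [-0.543, -3.093, 0.001]
contact_force: [0.2, -0.5, -0.4]
opening: 0.0001
top [[59.0, 197.0], [370.0, 202.0]]
side [[162.0, 311.0], [250.0, 55.0]]
```

View pics/c4.png

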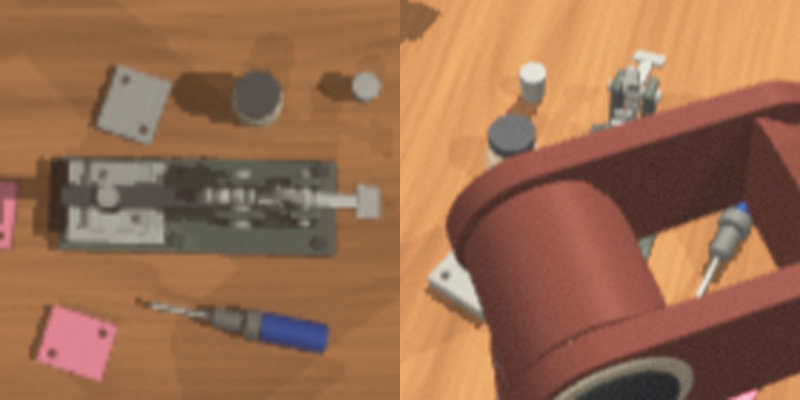

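The top crop shows the bar at (59,195) against (59,197) predicted for level. The tail is at (369,201) against (370,202) predicted for free. Nothing else has been disturbed and the hand is clear, so I'm handing in.

```bash
python3 -c "
from station import ctrl
print(ctrl.finish_job())"
```

```text
the job is handed in; nothing more can be done
None
```

I pressed the pawl tail down first, then pushed the cross bar down its arc until the foot rested on the plate, and handed the job in at about 10.8 s.

- **Pawl:** the force on the tail read 4.6 N and then dropped to zero as it snapped over. A picture taken before I touched the arm, and another at the end, put the tail within a pixel of where it should be when fully free.
- **Arm:** it took roughly 6–15 N on the way down. It stopped firmly with the fingertips at z = 0.1086 m, close to the expected 0.109 m, and took 23 N without moving further.
- **Final check:** in the last top picture the bar and tail were where predicted for arm level and pawl free. The plate was still on the anvil, the nearby things looked undisturbed, and the hand was clear with no contact force.
- **Not confirmed:** in the last side picture the robot's forearm hid the cross bar and plate, so the lowered arm is confirmed only by the top view and the forces. The last crops did not cover the wrench, brush or oil can, though the tool passed well clear of them. No check failed or disagreed.

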